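# Lower the stabiliser leg of a carburettor stand

## Robot

A 6-joint arm with a two-finger parallel gripper is mounted at the origin on the work surface. World frame = base frame: x ahead of the robot, y to its left, z up, the work surface at z = 0. Lengths are in m, angles in degrees, forces in N, time in s.
With the tool pointing down it reaches from about 0.4 to 0.825 m from the base axis. Payload 7 kg.
Tool frame: the origin (TCP) lies midway between the tips of the shut fingers; the grasp point (between the pads) lies 19 mm behind it; z points along the fingers, x is the direction in which the jaws open and shut, and the axes are right-handed (so a half turn about z gives the same grasp; the last joint's range is limited). The gripper opens to 88 mm and grips with 3 to 60 N. Pads are 19 mm wide; open, the fingers measure 130 mm over their backs; the gripper's body (78 mm by 193 mm) begins 47 mm behind the grasp point.
Start: joints at [86.064, 20.546, 0.682, 0, -70.136, -16.507], TCP at [0.236, 0.632, 0.227] pointing down, gripper open.
Joint ranges: [-176.03, 176.03], [-82.01, 121.73], [-58.28, 71.71], [-173.87, 95.51], [-174.79, -0.11], [-173.66, 173.66]. Speed limits (degrees/s): [136.94, 136.94, 172.46, 180, 180, 180].

## Interface

Orientations are given as [roll, pitch, yaw] about the fixed x, y, z axes, in that order (R = Rz(yaw) Ry(pitch) Rx(roll)).
In Python, from plant import * gives the robot as it stands. The module is installed in compiled form; this text tells all that it offers.
- The arm moves only by the shell command python3 -m pendant 'ROWS' [OPENING]. ROWS is JSON, a list that holds one entry, the list of rows, each a list of 6 numbers: the shift along the world's x, y, z in mm, then the turn, a rotation vector about the world's x, y, z in degrees. A call has 1 to 10 rows; each row is the pose to reach, as a shift and turn from the pose commanded when the call began; what a row does not reach only later rows make up. A row lasts 1/8 s, in which the tool goes at most 62.5 mm and 10.7 degrees, less where a joint would pass 70% of its speed; a pose out of reach is approached as far as the arm can. A call with a gripper value outside its range is refused whole. OPENING is the closure, from -1 (fully open) to 1 (shut), set as the call begins (- or left out, the last holds). The fingers move at their own pace and stop on an object; the grip force is fixed at half the most. Time passes only in rows, so rows that repeat a pose let the fingers close. It gives the time, the measured TCP pose, the force and the opening at its end, in the units of the state.
- get_obs(): the state, without advancing time (a new reading comes with each control period).
- snapshot(name): name is "scene" or "top"; returns a dict with "pixels" (400x640x3 uint8, red, green, blue), "depth" (400x640 float32, m along the optical axis (not along the pixel's ray), 0 where there is no reading), "fx", "fy", "cx", "cy" (pixels), "pose" (4x4, takes a point from camera to world coordinates). Camera axes: x right, y down, z forward; pixel columns grow to the right and rows downward; lengths in m; the calibration is good to about 2 mm. A picture is of the moment at which its call begins.
- close_job(): hands the job in, once; it reports no verdict.
The state is a dict: "clock": time; "joint_pos": joint angles; "qvel": joint speeds; "tau": joint torques, N m; "tool_pos": TCP position; "orientation": TCP orientation; "force": force on the tool from outside, world axes, zero at the start; "moment": the same for the moment, N m; "opening": finger opening in m.
Only numpy, scipy, OpenCV 4.12 (cv2) and the standard library are available. Lean on these libraries where they do the work, as an engineer would, in place of code of your own. Each camera call takes 0.05 s, during which the arm holds its last target. There are 200 camera calls.

## Task

Of the two carburettor stands, the one carrying the larger four-barrel casting still has its stabiliser foot hanging in the air. Turn that stand's crank clockwise until the foot stands on the wooden block and the crank has clearly stiffened, without forcing the leg far beyond that, then let go of it. Leave the crank of the other stand alone.

Things in the scene. Friction and masses are not known exactly. Their poses are not given: they have to be found in the camera images.
- crank_grip (a point): Centre of the upright crank handle (black, 22 mm across, 50 tall, spins freely on its pin) of the stand with the four-bore casting. It circles the leg's vertical axis at 60 mm; flat arm 26 mm below this point. Clockwise from above lowers the foot 30 mm per turn. Free leg: about 5 N sideways at the handle; once the foot bears, about 5 N more per quarter turn. It stays where it is let go.
- foot: Foot of that leg: dark steel disc 54 mm across, on a 34 mm tube below the grey gearbox. Origin: centre of its underside, exactly below the crank's axis; z up. It is sprung (8 N per mm): after it meets the block, further turning presses it on. Properly set a sixth to a quarter turn after first touch (40 to 60 N; let go with more, it runs back to about 60); overloaded beyond 0.45 turn (110 N).
- block: Wooden block fixed to the bench under that foot, 80 x 80 mm, its top 28 to 40 mm above the bench. Origin: centre of its top face, on the crank's axis; z up. Once the foot bears on it the crank stiffens. Feel the rise, not one value: with the handle held still, the leg's friction (5 N) may hide or reverse the load, but the rise shows all the same.
- crank_two_grip (a point): Centre of the same kind of handle on the other stand, which carries the smaller casting with two bores and already has its foot down. Not to be turned. Apart from the two cranks nothing within 0.2 m of either crank's axis stands above 190 mm.

How it is judged:
By the outcome, as a careful person would: the job done as asked, in the order asked, and still so for the second after the job is handed in, with the robot touching nothing.
It also fails if it takes over 64 s, if anything falls off the work surface, if the arm or the gripper's body presses on something with over 40 N, if the wrist force passes 120 N, or if a joint passes its speed limit or range.

## Working session

There is one attempt and no reset: what is moved stays moved. The work goes in short steps, Python scripts to look and compute and a shell command to move; the robot and the scene stay as the last step left them, time stands still between calls to the robot, and variables do not carry over. Pictures are saved under pics/ and viewed, about 8 in all and at most 12, crops included, and the job is handed in when it is done.

```bash
mkdir -p pics; python3 - <<'E'
from plant import *
import cv2,numpy as np
for n in("scene","top"):
    s=snapshot(n); np.savez(f"{n}0.npz",**s); cv2.imwrite(f"pics/{n}0.png",s["pixels"][:,:,::-1]); print(n,s["fx"],s["cx"],s["cy"],np.round(s["pose"],3).tolist())
o=get_obs();print(o)
E
```

```text
scene 364.26841131924186 314.3312151670725 201.29010932088653 [[-0.499, 0.819, -0.284, 0.78], [0.867, 0.47, -0.167, 0.159], [-0.004, -0.329, -0.944, 1.001], [0.0, 0.0, 0.0, 1.0]]
top 462.7940097111336 317.898542616494 202.00270325860276 [[-0.007, -0.988, 0.154, 0.384], [-1.0, 0.009, 0.013, 0.014], [-0.015, -0.154, -0.988, 1.216], [0.0, 0.0, 0.0, 1.0]]
{'clock': 0.1, 'joint_pos': array([ 8.60635829e+01,  2.05871541e+01,  6.38818448e-01, -1.75439999e-02,
       -7.01363918e+01, -1.65053417e+01]), 'qvel': array([ 0.02719862, -0.06667141,  0.07972897,  0.059024  , -0.06384203,
        0.03259789]), 'tau': array([-2.19375055e-03, -5.84167099e+01,  2.93748683e+01,  7.01566860e+00,
        1.01476297e-02, -5.26767349e-05]), 'tool_pos': array([0.23563768, 0.63206165, 0.22571743]), 'orientation': array([-1.79991740e+02, -8.59221887e-02, -1.10447738e+02]), 'force': array([ 0.36686759,  0.25304767, -0.39893864]), 'moment': array([ 0.02887607,  0.02547724, -0.00678592]), 'opening': 0.08759140087866055}
```

View pics/scene0.png

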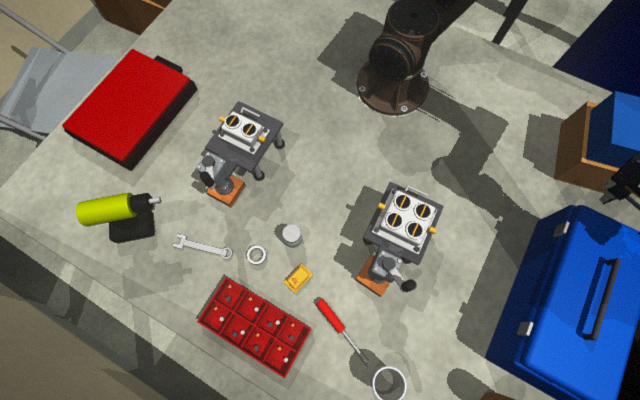

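View pics/top0.png

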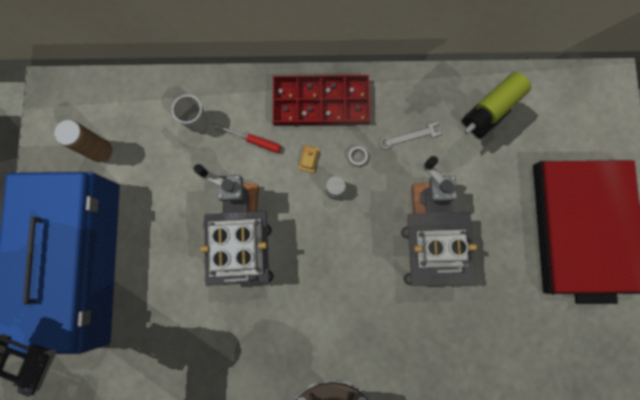

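The four-bore stand is at left in the top view, with its handle at about (201,171) and hub at about (231,186). In the scene view the handle is at about (408,286) and the hub at about (386,268). Next I'll measure both points.

```bash
cat > h.py <<'E'
import numpy as np,cv2
def cloud(s):
    v,u=np.mgrid[0:400,0:640];d=s["depth"]
    P=np.stack([(u-s["cx"])/s["fx"]*d,(v-s["cy"])/s["fy"]*d,d,np.ones_like(d)],-1)@np.asarray(s["pose"]).T
    P[d==0]=np.nan
    return P[...,:3]
E
python3 - <<'E'
import numpy as np,cv2
from h import *
for n,(u0,u1,v0,v1) in dict(top=(185,270,155,215),scene=(350,425,235,305)).items():
    s=dict(np.load(n+"0.npz"));P=cloud(s)[v0:v1,u0:u1].reshape(-1,3);C=s["pixels"][v0:v1,u0:u1].reshape(-1,3).astype(int)
    print(n,"zmax",np.nanmax(P[:,2]))
    for lo in np.arange(.0,.30,.01):
        m=(P[:,2]>=lo)&(P[:,2]<lo+.01)
        if m.sum()>3: q=P[m];print("%.2f n=%d"%(lo,m.sum()),np.round(np.median(q,0),4),np.round(q.min(0)[:2],3),np.round(q.max(0)[:2],3),np.median(C[m],0))
    c=s["pixels"][v0:v1,u0:u1,::-1]
    cv2.imwrite(f"pics/{n}c.png",cv2.resize(c,None,fx=8,fy=8,interpolation=cv2.INTER_CUBIC))
E
```

```text
top zmax 0.25565124003554474
0.00 n=1802 [0.6403 0.3007 0.0017] [0.542 0.16 ] [0.706 0.39 ] [116.  116.5 107. ]
0.01 n=16 [0.5849 0.1923 0.0162] [0.551 0.191] [0.615 0.195] [63.5 46.  36. ]
0.02 n=108 [0.5894 0.2019 0.0284] [0.547 0.19 ] [0.621 0.226] [77. 53. 36.]
0.03 n=158 [0.5847 0.204  0.0318] [0.547 0.191] [0.618 0.226] [78. 53. 36.]
0.06 n=25 [0.5883 0.2087 0.0671] [0.57  0.206] [0.604 0.219] [43. 39. 37.]
0.11 n=231 [0.54   0.2211 0.1186] [0.527 0.156] [0.586 0.293] [63. 63. 64.]
0.12 n=227 [0.5419 0.2224 0.1212] [0.527 0.156] [0.583 0.268] [64. 63. 64.]
0.15 n=15 [0.5551 0.2137 0.1583] [0.553 0.205] [0.603 0.246] [58. 58. 58.]
0.16 n=32 [0.5599 0.2057 0.1638] [0.552 0.203] [0.608 0.255] [49. 50. 50.]
0.17 n=123 [0.5685 0.2222 0.1782] [0.553 0.204] [0.61  0.259] [79. 82. 80.]
0.18 n=304 [0.5745 0.224  0.1823] [0.554 0.205] [0.608 0.258] [102.5 105.5 103.5]
0.19 n=115 [0.5953 0.2591 0.1982] [0.568 0.218] [0.614 0.291] [110. 111. 105.]
0.20 n=170 [0.5865 0.237  0.2028] [0.568 0.219] [0.613 0.29 ] [70.  70.  71.5]
0.21 n=11 [0.6025 0.2767 0.2166] [0.599 0.275] [0.614 0.287] [37.
[... 1427 characters left out ...]
.5]
0.17 n=121 [0.593  0.2306 0.1785] [0.482 0.202] [0.613 0.269] [104. 105. 102.]
0.18 n=313 [0.5877 0.2224 0.1819] [0.557 0.203] [0.611 0.258] [138. 143. 143.]
0.19 n=153 [0.5985 0.2583 0.198 ] [0.576 0.217] [0.622 0.291] [120. 119. 115.]
0.20 n=158 [0.5865 0.234  0.2025] [0.569 0.218] [0.622 0.292] [90. 90. 91.]
0.21 n=10 [0.6203 0.2782 0.2157] [0.612 0.273] [0.622 0.286] [39.5 40.  36.5]
0.22 n=15 [0.6202 0.2787 0.223 ] [0.607 0.274] [0.622 0.29 ] [40. 40. 35.]
0.23 n=13 [0.6182 0.2757 0.2377] [0.61  0.273] [0.622 0.286] [37. 36. 33.]
0.24 n=36 [0.6132 0.2816 0.2488] [0.603 0.274] [0.622 0.295] [47.  47.  43.5]
0.25 n=64 [0.6118 0.2848 0.2514] [0.602 0.274] [0.622 0.294] [49.5 48.5 46. ]
```

View pics/scenec.png

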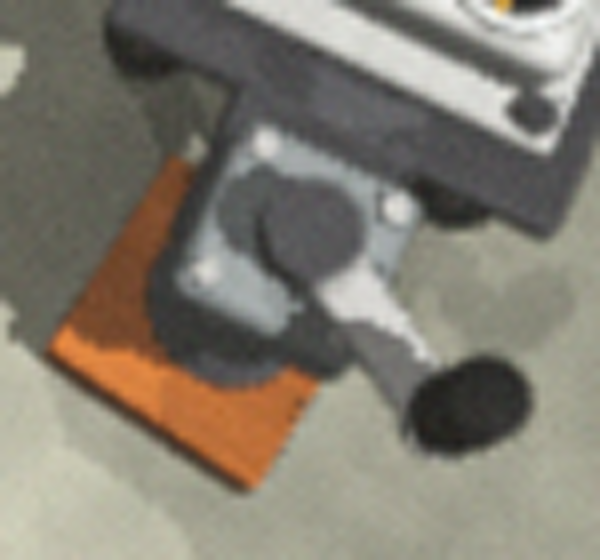

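View pics/topc.png

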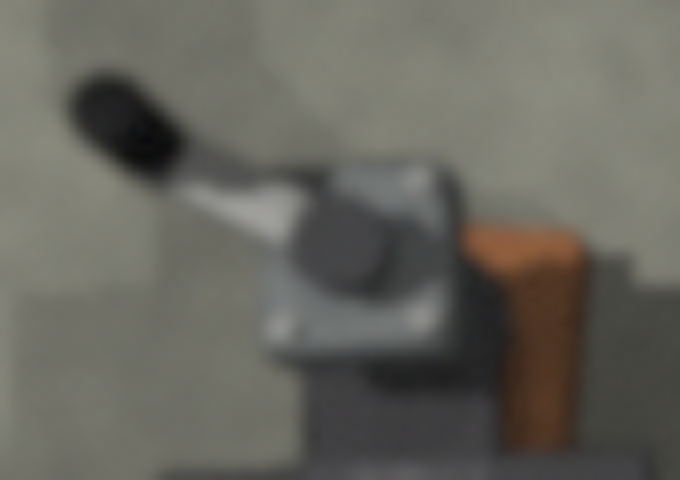

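The scene crop shows the black handle at about (408,286), the hub, and the foot hanging above the orange block. Both views agree on these points:
- **Handle:** centre (0.611, 0.284), top at z 0.251, so crank_grip is at z 0.226.
- **Axis:** about (0.584, 0.231), which gives a radius of 59.6 mm against the stated 60.
- **Block:** top at z 0.030.

I'll go above the handle now.

```bash
python3 -m pendant '[[[0,0,40,0,0,0],[45,-40,73,0,0,0],[90,-85,73,0,0,0],[140,-130,73,0,0,0],[185,-172,73,0,0,0],[230,-215,73,0,0,0],[280,-260,73,0,0,0],[325,-302,73,0,0,0],[375,-348,73,0,0,0],[375,-348,73,0,0,0]]]' -1; python3 -m pendant '[[[0,0,0,0,0,0],[0,0,0,0,0,0]]]'
```

```text
clock: 1.35
tool_pos: [0.6126, 0.2816, 0.2985]
orientation: [180.0, -0.1, -110.6]
force: [0.0, 0.1, 0.3]
opening: 0.088
clock: 1.6
tool_pos: [0.6101, 0.2852, 0.2993]
orientation: [180.0, -0.0, -110.4]
force: [-0.3, 0.7, -0.6]
opening: 0.0877
```

```bash
python3 -m pendant '[[[0,0,-25,0,0,0],[0,0,-50,0,0,0],[0,0,-70,0,0,0],[0,0,-84,0,0,0],[0,0,-84,0,0,0],[0,0,-84,0,0,0]]]'; python3 -m pendant '[[[0,0,0,0,0,0],[0,0,0,0,0,0],[0,0,0,0,0,0],[0,0,0,0,0,0],[0,0,0,0,0,0],[0,0,0,0,0,0]]]' 1; python3 - <<'E'
from plant import *
import numpy as np,cv2
from h import *
s=snapshot("scene");cv2.imwrite("pics/s1.png",cv2.resize(s["pixels"][200:330,330:470,::-1],None,fx=5,fy=4.6))
P=cloud(s)[235:305,350:425];print(get_obs()["force"],get_obs()["moment"])
E
```

```text
clock: 2.35
tool_pos: [0.611, 0.2851, 0.2166]
orientation: [-179.9, 0.1, -110.4]
force: [-0.0, 0.6, -0.2]
opening: 0.0876
clock: 3.1
tool_pos: [0.6108, 0.2844, 0.2155]
orientation: [180.0, -0.0, -110.4]
force: [-0.2, 0.6, 0.1]
opening: 0.0328
[ 5.87454304e-02 -1.80384677e-04  5.92631354e-01] [-0.01844205  0.0273202  -0.02187485]
```

View pics/s1.png

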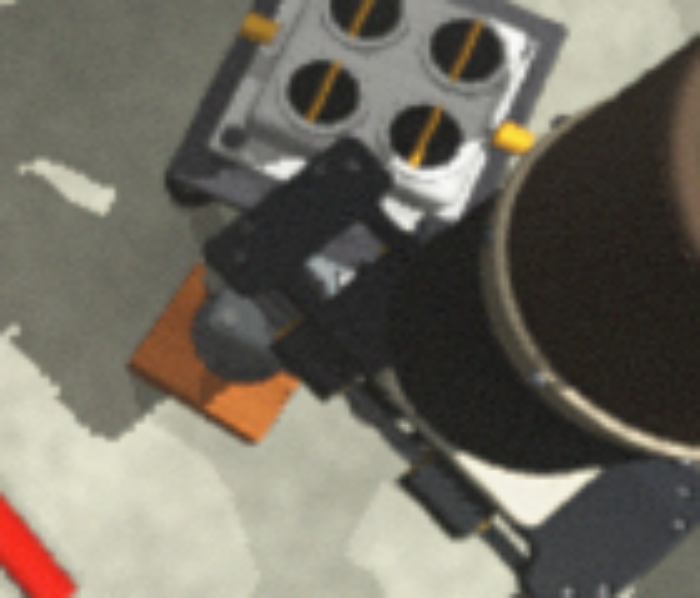

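The gripper surrounds the handle and is still closing. The foot disc is visible at about px (377,274). I'll let the jaws finish.

```bash
python3 -m pendant '[[[0,0,0,0,0,0],[0,0,0,0,0,0],[0,0,0,0,0,0],[0,0,0,0,0,0]]]' 1; cat > foot.py <<'E'
from plant import *
import numpy as np,cv2
from h import *
s=snapshot("scene");P=cloud(s);o=get_obs()
# visible top of foot disc: ring 20..25 mm from the axis, above the block
r=np.hypot(P[...,0]-.584,P[...,1]-.231);m=(r>.020)&(r<.0255)&(P[...,2]>.036)&(P[...,2]<.085)
z=P[...,2][m];print("foot top z med %.4f p75 %.4f n %d"%(np.median(z),np.percentile(z,75),m.sum()))
d=o["tool_pos"][:2]-[.584,.231];a=np.degrees(np.arctan2(d[1],d[0]));t=np.array([d[1],-d[0]])/np.hypot(*d)
print("angle %.1f r %.1f"%(a,1e3*np.hypot(*d)),"F tang(cw) %.1f rad %.1f"%(o["force"][:2]@t,o["force"][:2]@d/np.hypot(*d)),"z",o["force"][2],"open",o["opening"])
E
python3 foot.py
python3 - <<'E'
import numpy as np
a0=63;c=np.array([584,231])
for d in range(0,370,10):
    a=np.radians(a0-d);print(d,np.round(c+60*np.array([np.cos(a),np.sin(a)])-[611,284.3],1),end="; ")
E
```

```text
clock: 3.65
tool_pos: [0.6106, 0.284, 0.2155]
orientation: [180.0, -0.0, -110.5]
force: [-0.9, -4.9, 1.7]
opening: 0.0216
foot top z med 0.0676 p75 0.0690 n 53
angle 63.4 r 59.3 F tang(cw) 0.8 rad -3.9 z -0.02888732975742969 open 0.02159472609601261
0 [0.2 0.2]; 10 [ 9.1 -5.4]; 20 [ 16.9 -12.4]; 30 [ 23.3 -20.6]; 40 [ 28.2 -29.9]; 50 [ 31.5 -39.8]; 60 [ 32.9 -50.2]; 70 [ 32.6 -60.6]; 80 [ 30.4 -70.8]; 90 [ 26.5 -80.5]; 100 [ 20.9 -89.4]; 110 [ 13.9 -97.2]; 120 [   5.7 -103.6]; 130 [  -3.6 -108.5]; 140 [ -13.5 -111.8]; 150 [ -23.9 -113.2]; 160 [ -34.3 -112.9]; 170 [ -44.5 -110.7]; 180 [ -54.2 -106.8]; 190 [ -63.1 -101.2]; 200 [-70.9 -94.2]; 210 [-77.3 -86. ]; 220 [-82.2 -76.7]; 230 [-85.5 -66.8]; 240 [-86.9 -56.4]; 250 [-86.6 -46. ]; 260 [-84.4 -35.8]; 270 [-80.5 -26.1]; 280 [-74.9 -17.2]; 290 [-67.9  -9.4]; 300 [-59.7  -3. ]; 310 [-50.4   1.9]; 320 [-40.5   5.2]; 330 [-30.1   6.6]; 340 [-19.7   6.3]; 350 [-9.5  4.1]; 360 [0.2 0.2];
```

```bash
python3 -m pendant '[[[9,-5.5,0,0,0,0],[17,-12.5,0,0,0,0],[23,-20.5,0,0,0,0],[28,-30,0,0,0,0],[31.5,-40,0,0,0,0]]]'; python3 foot.py
```

```text
clock: 4.32
tool_pos: [0.6411, 0.2454, 0.2154]
orientation: [179.9, 0.0, -110.4]
force: [-8.6, 2.5, 4.6]
opening: 0.0213
foot top z med 0.0627 p75 0.0634 n 8
angle 12.9 r 58.9 F tang(cw) -1.4 rad -6.7 z 1.5765227852708334 open 0.0216438490447066
```

```bash
python3 -m pendant '[[[0.5,-10.5,0,0,0,0],[0,-21,0,0,0,0],[-2,-31,0,0,0,0],[-6,-40.5,0,0,0,0],[-11.5,-49.5,0,0,0,0],[-18.5,-57.5,0,0,0,0]]]'; python3 foot.py;  python3 -m pendant '[[[-8,-6.5,0,0,0,0],[-17.5,-11.5,0,0,0,0],[-27.5,-14.5,0,0,0,0],[-38,-16,0,0,0,0]]]'; python3 foot.py
```

```text
clock: 5.12
tool_pos: [0.6247, 0.1877, 0.2156]
orientation: [-179.9, 0.1, -110.4]
force: [2.4, 4.9, -1.5]
opening: 0.0215
clock: 5.68
tool_pos: [0.5862, 0.1708, 0.2156]
orientation: [-179.9, 0.0, -110.5]
force: [4.9, 2.2, -3.2]
opening: 0.0212
foot top z med 0.0556 p75 0.0563 n 44
angle -89.2 r 60.2 F tang(cw) -0.8 rad 0.2 z -3.412522014771784 open 0.02153006676356306
  return _methods._mean(a, axis=axis, dtype=dtype,
  ret = ret.dtype.type(ret / rcount)
Traceback (most recent call last):
  File "foot.py", line 7, in <module>
    z=P[...,2][m];print("foot top z med %.4f p75 %.4f n %d"%(np.median(z),np.percentile(z,75),m.sum()))
                                                                          ~~~~~~~~~~~~~^^^^^^
IndexError: index -1 is out of bounds for axis 0 with size 0
```

```bash
sed -i 's/^z=P.*/z=P[...,2][m];z=z if len(z) else np.zeros(1);print("foot top z med %.4f p75 %.4f n %d"%(np.median(z),np.percentile(z,75),m.sum()))/' foot.py
python3 -m pendant '[[[-10.5,0.3,0,0,0,0],[-20.5,2.5,0,0,0,0],[-30,6.5,0,0,0,0]]]'; python3 foot.py;  python3 -m pendant '[[[-9,5.5,0,0,0,0],[-17,12.5,0,0,0,0],[-23,21,0,0,0,0]]]'; python3 foot.py
```

```text
clock: 6.1
tool_pos: [0.5557, 0.1772, 0.2156]
orientation: [-180.0, -0.0, -110.5]
force: [5.7, 0.0, -3.2]
opening: 0.0217
foot top z med 0.0525 p75 0.0536 n 60
angle -118.9 r 60.8 F tang(cw) -1.8 rad -2.0 z -2.7391543052000427 open 0.02131867425411144
clock: 6.52
tool_pos: [0.5324, 0.1981, 0.2156]
orientation: [-180.0, -0.1, -110.4]
force: [4.0, -2.7, -3.0]
opening: 0.0213
foot top z med 0.0503 p75 0.0514 n 57
angle -148.5 r 61.2 F tang(cw) 0.5 rad -0.6 z -1.5541720142515663 open 0.021135939319344987
```

```bash

python3 -m pendant '[[[-4.5,9.5,0,0,0,0],[-7.5,19,0,0,0,0],[-9,29.5,0,0,0,0]]]'; python3 foot.py;  python3 -m pendant '[[[0.3,7,0,0,0,0],[1,14,0,0,0,0],[2.5,20.5,0,0,0,0]]]'; python3 foot.py
```

```text
clock: 6.95
tool_pos: [0.5228, 0.227, 0.2155]
orientation: [179.9, -0.2, -110.5]
force: [2.4, -4.7, -1.3]
opening: 0.0214
foot top z med 0.0476 p75 0.0486 n 58
angle -177.4 r 61.2 F tang(cw) -1.9 rad 1.8 z 2.400438179683696 open 0.021591442884951812
clock: 7.38
tool_pos: [0.5251, 0.2475, 0.2155]
orientation: [179.9, -0.1, -110.4]
force: [-2.6, -3.1, 2.2]
opening: 0.0216
foot top z med 0.0458 p75 0.0470 n 61
angle 163.5 r 61.1 F tang(cw) -3.5 rad 3.4 z 4.349777799600815 open 0.021183182902633425
```

```bash

python3 -m pendant '[[[1.7,5,0,0,0,0],[4,9.5,0,0,0,0],[6.5,14,0,0,0,0],[9.5,18.5,0,0,0,0]]]'; python3 foot.py;  python3 -m pendant '[[[3.4,4,0,0,0,0],[7,7.5,0,0,0,0],[11,11,0,0,0,0],[15,14,0,0,0,0]]]'; python3 foot.py
```

```text
clock: 7.92
tool_pos: [0.5346, 0.2665, 0.2155]
orientation: [179.9, -0.1, -110.4]
force: [-4.1, -2.0, 1.4]
opening: 0.0214
foot top z med 0.0446 p75 0.0457 n 60
angle 143.6 r 60.8 F tang(cw) -3.1 rad 3.7 z 3.5967285400164855 open 0.021381526672963228
clock: 8.48
tool_pos: [0.5498, 0.2809, 0.2155]
orientation: [179.9, -0.0, -110.4]
force: [-5.3, -1.8, 3.0]
opening: 0.0215
foot top z med 0.0427 p75 0.0440 n 63
angle 123.7 r 60.4 F tang(cw) -3.0 rad 2.5 z 2.649761360999796 open 0.021530471871867008
```

```bash

python3 -m pendant '[[[4.5,2.5,0,0,0,0],[9.3,5,0,0,0,0],[14,6.5,0,0,0,0],[19,8,0,0,0,0]]]'; python3 foot.py;  python3 -m pendant '[[[5,1,0,0,0,0],[10.4,1.4,0,0,0,0],[15.5,1.5,0,0,0,0],[20.8,1,0,0,0,0]]]'; python3 foot.py
```

```text
clock: 9.02
tool_pos: [0.5691, 0.2892, 0.2155]
orientation: [179.9, 0.0, -110.4]
force: [-5.2, -1.0, 1.5]
opening: 0.0212
foot top z med 0.0412 p75 0.0419 n 62
angle 103.7 r 60.0 F tang(cw) -2.5 rad 1.4 z 2.132076032371158 open 0.02133054437824655
clock: 9.57
tool_pos: [0.5905, 0.2903, 0.2155]
orientation: [180.0, 0.0, -110.4]
force: [-5.1, 1.7, 0.8]
opening: 0.0213
foot top z med 0.0397 p75 0.0408 n 62
angle 83.0 r 59.6 F tang(cw) -3.5 rad 0.6 z 2.493480002007294 open 0.02180059535465715
```

```bash
sed -i 's/>.036/>.0345/' foot.py
python3 -m pendant '[[[5,-1,0,0,0,0],[10.2,-2.2,0,0,0,0],[15.2,-4,0,0,0,0],[20,-6,0,0,0,0]]]'; python3 foot.py;  python3 -m pendant '[[[4.6,-2.6,0,0,0,0],[9,-5.5,0,0,0,0],[13,-9,0,0,0,0]]]'; python3 foot.py
```

```text
clock: 10.12
tool_pos: [0.6108, 0.2839, 0.2155]
orientation: [180.0, -0.0, -110.4]
force: [-4.5, 2.1, 1.7]
opening: 0.0213
foot top z med 0.0379 p75 0.0395 n 60
angle 62.5 r 59.2 F tang(cw) -3.7 rad -0.1 z 1.9442020208241377 open 0.021288447121846837
clock: 10.55
tool_pos: [0.6236, 0.2748, 0.2155]
orientation: [180.0, -0.0, -110.4]
force: [-5.2, 2.7, 2.6]
opening: 0.0211
foot top z med 0.0375 p75 0.0386 n 45
angle 47.3 r 59.0 F tang(cw) -4.0 rad -2.1 z 0.7058691880550032 open 0.02112389830081415
```

```bash

python3 -m pendant '[[[3.5,-3.7,0,0,0,0],[7,-7.7,0,0,0,0],[10,-12,0,0,0,0]]]'; python3 foot.py;  python3 -m pendant '[[[2.6,-4.4,0,0,0,0],[4.8,-9,0,0,0,0],[6.5,-13.7,0,0,0,0]]]'; python3 foot.py
```

```text
clock: 10.98
tool_pos: [0.6334, 0.2631, 0.2155]
orientation: [180.0, 0.0, -110.4]
force: [-6.5, 3.6, 2.2]
opening: 0.0213
foot top z med 0.0367 p75 0.0376 n 20
angle 32.5 r 58.9 F tang(cw) -3.9 rad -3.4 z 1.052230628473402 open 0.021525127454985
clock: 11.4
tool_pos: [0.6397, 0.2499, 0.2155]
orientation: [180.0, 0.0, -110.4]
force: [-5.9, 5.2, 2.6]
opening: 0.0216
foot top z med 0.0354 p75 0.0379 n 5
angle 18.2 r 58.8 F tang(cw) -5.2 rad -4.0 z 1.5198167831673883 open 0.021308766974080236
```

```bash

python3 -m pendant '[[[1.2,-5,0,0,0,0],[2,-10.2,0,0,0,0],[2.3,-15.4,0,0,0,0]]]'; python3 foot.py;  python3 -m pendant '[[[0,-5.2,0,0,0,0],[-0.4,-10.4,0,0,0,0]]]'; python3 foot.py
```

```text
clock: 11.82
tool_pos: [0.6427, 0.2353, 0.2155]
orientation: [-180.0, 0.1, -110.4]
force: [-2.7, 7.8, -0.6]
opening: 0.0217
foot top z med 0.0000 p75 0.0000 n 0
angle 3.6 r 58.9 F tang(cw) -6.6 rad -1.3 z -0.616951024406424 open 0.021556817794229282
clock: 12.12
tool_pos: [0.6426, 0.2252, 0.2156]
orientation: [-179.9, 0.2, -110.4]
force: [-1.4, 8.7, -0.7]
opening: 0.0213
foot top z med 0.0000 p75 0.0000 n 0
angle -6.2 r 58.9 F tang(cw) -6.2 rad -1.3 z -0.9692141701733612 open 0.021397668001245356
```

```bash

python3 -m pendant '[[[-0.4,-3.4,0,0,0,0],[-1.2,-6.7,0,0,0,0],[-2.2,-10,0,0,0,0],[-3.2,-13.2,0,0,0,0]]]'; python3 foot.py
```

```text
clock: 12.68
tool_pos: [0.64, 0.2123, 0.2156]
orientation: [-179.9, 0.2, -110.4]
force: [0.1, 10.5, -2.0]
opening: 0.0215
foot top z med 0.0000 p75 0.0000 n 0
angle -18.8 r 59.0 F tang(cw) -8.1 rad -2.0 z -1.5655467926266269 open 0.021729139851997724
```

The moving force has risen steadily from about 4.9 N free to about 10 N. The fit puts first touch at about 365° of turning, so the crank is now about 77° past it, inside the 60–90° window. I'll let go and withdraw.

```bash

python3 -m pendant '[[[0,0,0,0,0,0],[0,0,0,0,0,0],[0,0,0,0,0,0],[0,0,0,0,0,0],[0,0,0,0,0,0],[0,0,0,0,0,0],[0,0,0,0,0,0],[0,0,0,0,0,0],[0,0,0,0,0,0],[0,0,0,0,0,0]]]' -1
python3 -m pendant '[[[0,0,20,0,0,0],[0,0,50,0,0,0],[0,0,90,0,0,0],[-50,50,90,0,0,0],[-90,90,90,0,0,0],[-120,140,90,0,0,0],[-160,190,90,0,0,0],[-200,230,90,0,0,0],[-230,270,90,0,0,0],[-230,270,90,0,0,0]]]'
python3 foot.py; python3 - <<'E'
from plant import *
import numpy as np,cv2
from h import *
for n in("scene","top"):
    s=snapshot(n);P=cloud(s);b=dict(np.load(n+"0.npz"));P0=cloud(b)
    for Q,c in((P,(.584,.231)),(P0,(.584,-.2)),(P,(.584,-.2))):
        m=(Q[...,2]>.246)&(Q[...,2]<.26)&(np.hypot(Q[...,0]-c[0],Q[...,1]-c[1])<.12)
        q=Q[m];mid=(q.min(0)+q.max(0))/2;print(n,c,m.sum(),np.round(mid,4),np.degrees(np.arctan2(mid[1]-c[1],mid[0]-c[0])))
    cv2.imwrite(f"pics/{n}2.png",s["pixels"][:,:,::-1])
E
```

```text
clock: 13.98
tool_pos: [0.6388, 0.2102, 0.2156]
orientation: [-180.0, -0.0, -110.4]
force: [0.1, 0.3, 0.1]
opening: 0.0877
clock: 15.22
tool_pos: [0.4065, 0.4828, 0.3052]
orientation: [180.0, -0.0, -110.2]
force: [1.4, -0.5, -0.5]
opening: 0.0878
foot top z med 0.0371 p75 0.0384 n 29
angle 125.2 r 306.4 F tang(cw) -0.5 rad 0.2 z 0.10314863930634055 open 0.08750316650874933
scene (0.584, 0.231) 88 [0.6406 0.2125 0.2503] -18.0462257543084
scene (0.584, -0.2) 72 [ 0.6245 -0.219   0.2502] -25.12399386946622
scene (0.584, -0.2) 71 [ 0.6248 -0.219   0.2507] -25.026904567363125
top (0.584, 0.231) 78 [0.6377 0.2129 0.2517] -18.617579467094888
top (0.584, -0.2) 80 [ 0.6218 -0.218   0.2512] -25.50236711075431
top (0.584, -0.2) 82 [ 0.6219 -0.2179  0.2505] -25.30775696792886
```

View pics/scene2.png

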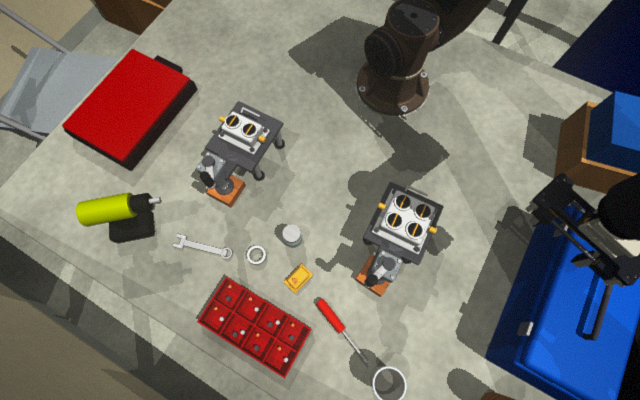

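The scene picture shows the handle now at about (374,280), the foot on the block and the gripper clear at upper right. The other crank at about (208,175) hasn't moved. I'll hand in.

```bash
python3 -m pendant '[[[0,0,0,0,0,0],[0,0,0,0,0,0],[0,0,0,0,0,0],[0,0,0,0,0,0]]]'; python3 -c "
from plant import *
close_job()"
```

```text
clock: 15.88
tool_pos: [0.409, 0.48, 0.3056]
orientation: [-180.0, 0.0, -110.5]
force: [-0.7, 0.6, 0.2]
opening: 0.0877
the job is handed in; nothing more can be done
```

I turned the four-bore stand's crank clockwise about 442° (1.23 turns), until the foot stood on the block and the crank had stiffened. Then I let go, withdrew the arm and handed the job in at about 16 s.

- **Stiffening:** the sideways force while turning rose from about 4.9 N (free) to about 10 N. The force fit puts first touch at about 365°. The foot's height in the images puts it at 359–367°. So the crank ended about 75–83° past touch, inside the 60–90° window.
- **After release:** the handle stayed where I left it and did not run back. The foot's top face is level at about 38 mm, with the block's top at about 30 mm.
- **Other stand:** its crank handle is within 0.3 mm of where it started.
- **Robot:** the gripper is clear of everything, with tool force about zero.
- **Disagreement:** the last force reading alone (10 N, where the fit gives 9) would put the crank about 92° past touch. I took that as noise, because the other force readings and the foot's height agreed on less.

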